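Drive the drying rail's fixing pin and click its cover cap home

ROBOT

A 6-joint arm with a two-finger parallel gripper is mounted at the origin on the work surface. World frame = base frame: x ahead of the robot, y to its left, z up, the work surface at z = 0. Lengths are in m, angles in rad, forces in N, time in s.
With the tool pointing down it reaches from about 0.375 to 0.9 m from the base axis. Payload 3.1 kg.
Tool frame: the origin (TCP) lies at the very end of the fingers, on their centre line; the grasp point (between the pads) lies 19 mm behind it; z points along the fingers, y is the line along which they close (so a half turn about z gives the same grasp; the last joint's range is limited). The gripper opens to 85 mm and grips with 20 to 120 N. Pads are 22 mm wide; open, the fingers measure 114 mm over their backs; the gripper's body (76 mm by 85 mm) begins 54 mm behind the grasp point. The pads swing forward as they close: fully open they stand 13 mm farther back than shut.
Start: joints at [0.951, 0.527, 1.433, -0, 1.181, -0.178], TCP at [0.267, 0.565, 0.231] pointing down, gripper open.
Joint ranges: [-3.08, 3.08], [-0.75, 2.2], [0.22, 2.44], [-1.43, 4.57], [0, 2.65], [-2.85, 2.85]. Speed limits (rad/s): [2.79, 2.79, 3.14, 3.14, 3.14, 3.14].

INTERFACE

Orientations are given as a unit quaternion [x, y, z, w].
In Python, from station import robot gives the robot as it stands. The module is installed in compiled form; this text tells all that it offers.
- The arm moves only by the tool step_hand, called after "Emit:" as name(argument=value, ...) on one line, values as JSON. Schema: {"type":"object","properties":{"motion":{"type":"array","items":{"type":"object","properties":{"dx":{"type":"number"},"dy":{"type":"number"},"dz":{"type":"number"},"drx":{"type":"number"},"dry":{"type":"number"},"drz":{"type":"number"},"aperture":{"type":"number"}},"additionalProperties":false,"required":["aperture"]},"minItems":1,"maxItems":20},"only":{"type":"string"},"quiet":{"type":"boolean"},"lines":{"type":"string"}},"required":["motion"],"additionalProperties":false}. motion is a list of rows, 1 to 20 of them, each an object with the fields dx, dy, dz (the shift in m), drx, dry, drz (a rotation vector in rad), aperture (the opening from 0.0 (shut) to 1.0 (fully open)); a field left out counts as zero (the opening has to be given); each row is the pose to reach, as a shift and turn from the pose commanded when the call began, along the tool's axes at that moment; what a row does not reach only later rows make up. A row lasts 1/8 s, in which the tool goes at most 0.0625 m and 0.188 rad, less where a joint would pass 70% of its speed; a pose out of reach is approached as far as the arm can. The fingers move at their own pace and stop on an object; the grip force is fixed at half the most. Time passes only in rows, so rows that do not move let the fingers close. The tool returns the time, the measured TCP pose, the force, the opening and the grip force at its end. only (a regular expression) keeps the lines of the reply that match it, lines (a string "A,B") keeps lines A to B, and quiet returns only ok. Input that does not fit is refused with a message, and nothing moves.
- robot.sense(): the state, without advancing time (a new reading comes with each control period).
- robot.snapshot(name): name is "scene" or "top" or "wrist"; returns a dict with "color" (384x512x3 uint8, red, green, blue), "depth" (384x512 float32, m along the optical axis (not along the pixel's ray), 0 where there is no reading), "fx", "fy", "cx", "cy" (pixels), "xyz" and "orientation" of the camera in the world; the wrist camera has in their place "hand_eye" (4x4, takes a point from camera to tool coordinates, whose origin is the TCP and whose axes are the flange's). Camera axes: x right, y up, looking along -z (the intrinsics and any distortion apply to the point x, -y, -z); pixel columns grow to the right and rows downward; lengths in m; the calibration is good to about 2 mm. A picture is of the moment at which its call begins: read the wrist's pose just before it.
- robot.close_job(): hands the job in; it is judged then, once.
The state is a dict: "time_s": time; "joint_positions": joint angles; "dq": joint speeds; "tau": joint torques, N m; "ee_pos": TCP position; "ee_rot": TCP orientation; "contact_force": force on the tool from outside, world axes, zero at the start; "wrist_torque": the same for the moment, N m; "opening": opening from 0.0 (shut) to 1.0 (fully open); "finger_force": force on a finger pad.
Only numpy, scipy, OpenCV 4.12 (cv2) and the standard library are available. Lean on these libraries where they do the work, as an engineer would, in place of code of your own. Each camera call takes 0.05 s, during which the arm holds its last target. There are 200 camera calls.

TASK

Finish fixing the low drying rail to the laundry worktop: pick up the rubber mallet and with it drive the brass pin fully down into the stud (keep your fingers and the cap off the rail until the pin is home), then put the mallet back down on the worktop, clear of the rail. Then press the blue cap, mouth down, over the stud until it clicks, and go on pressing with your fingers until it has pushed the sprung black sealing ring fully down. The job finishes while you are still holding it down hard like that, without letting go; leave the other things on the worktop where they are.

Things in the scene. Friction and masses are not known exactly. Their poses are not given: they have to be found in the camera images.
- rail: Fixed low steel drying rail. Origin: on the worktop, on the stud's axis; z up. Foot plate 8 mm thick, x = -50 to 100, y = -45 to 45 mm; behind it a cross foot (x = 83 to 117, y = -120 to 120 mm) carries two posts and a round bar along y at x = 100 mm, its top 59 mm above the worktop. An upright steel stud, 16 mm in diameter, holds a brass pin and is ringed by a black seal.
- stud (a point): Centre of the stud's flat top, 34 mm above the worktop; the edge tapers to 12 mm diameter in the last 3 mm. The stud does not move.
- bumps (a point): Point on the stud's axis, 25 mm above the worktop, level with four sprung round bumps that stick out to 11.5 mm from the axis. The cap's lip must be forced over them.
- pin_head (a point): Centre of the top of the brass pin's flat round head (12 mm in diameter, 4 mm thick). The pin runs vertically down into the stud; the top of its head is 49 to 52 mm above the worktop at the start and 38 mm when fully home.
- pin (a joint): How far the pin has been driven down, in m: 0 to 0.003 at the start, 0.014 fully home (head on the stud, hard stop). It resists with about 9 N of friction all the way, more if driven fast, and stays where it is left.
- seal (a joint): How far the black sealing ring (39 mm outer, 20 mm inner diameter) is pushed down, in m: 0 free (top 19.5 mm above the worktop), 0.006 fully down (13.5 mm, hard stop). Sprung: about 1 N at the start, 12 N at the end of its travel; it comes back up when released (under a clicked-on cap, to about 0.0015).
- cap: Loose blue plastic snap cap, a round hollow cup 41 mm in diameter, 36 mm high, flat closed top, 30 to 50 g, standing mouth down on the worktop. Origin: centre of its open mouth (underside); z to its closed top. A lip inside the mouth, 3 mm high, has a 19 mm opening; above it the bore is 31 mm wide, up to 30 mm above the mouth. Any turn about its axis will do.
- cap_top (a point): Centre of the cap's top face, 36 mm above its mouth. On the stud, the mouth meets the bumps 30 mm above the worktop; about 8 to 12 N takes it past them, the force drops and reverses (the click) from about 24 mm down; it then pushes the sealing ring, and is 13.5 mm above the worktop with the ring fully down.
- mallet: Loose rubber mallet, 0.33 to 0.51 kg, standing on one face of its black cylindrical head, 54 mm in diameter, 76 mm high. Origin: centre of the head's lower face, the one to strike with; z up along the head's axis. The level handle runs along the mallet's -x.
- mallet_grip (a point): Point on the axis of the mallet's straight wooden handle, 62 mm from the head's axis and 38 mm above the lower face: a good place to grip. The handle is 22 mm wide (y), 26 mm high (z) and ends 170 mm from the head's axis; the centre of mass is about 15 mm from the head's axis towards the handle.
- powder_box: Bystander: white and blue washing powder box, 70 x 130 x 110 mm, origin under its centre.
- softener: Bystander: green bottle, 72 mm in diameter, 210 mm high, origin under its centre.
- peg_jar: Bystander: glass jar with a wooden cap, 80 mm in diameter, 110 mm high, origin under its centre.
- screwdriver: Bystander: screwdriver lying on the worktop, about 200 mm long.
- dosing_cup: Bystander: small orange measuring cup, 64 mm in diameter, 55 mm high, origin under its centre.
- mug: Bystander: white mug, 80 mm in diameter, 90 mm high, origin under its centre.
- soap: Bystander: yellow bar of soap, 70 x 45 x 25 mm, origin under its centre.
Things that resemble listed ones, but are neither listed nor needed, are in the scene too. What is meant by the mallet is not orange, and is the larger of those in its own colour.

How it is judged:
By the outcome, as a careful person would: the job done as asked, in the order asked, and still so for the second after the job is handed in, while the arm keeps its last pose, push and grip.
It also fails if it takes over 67 s, if anything falls off the work surface, if the arm or the gripper's body presses on something with over 40 N, if the wrist force passes 120 N, or if a joint passes its speed limit or range.

## Working session

There is one attempt and no reset: what is moved stays moved. The work goes in short steps, Python scripts to look and compute and a tool call to move; the robot and the scene stay as the last step left them, time stands still between calls to the robot, and variables do not carry over. Pictures are saved under pics/ and viewed, at most 10 in all, crops included, and the job is handed in when it is done.

```bash
mkdir -p pics; cat > h.py <<'E'
import numpy as np, cv2
from scipy.spatial.transform import Rotation as R
from station import robot
def snap(n,f):
    s=robot.sense(); d=robot.snapshot(n)
    if n=="wrist":
        T=np.eye(4);T[:3,:3]=R.from_quat(s["ee_rot"]).as_matrix();T[:3,3]=s["ee_pos"]
        d["T"]=T@np.array(d["hand_eye"])
    else:
        T=np.eye(4);T[:3,:3]=R.from_quat(d["orientation"]).as_matrix();T[:3,3]=d["xyz"];d["T"]=T
    np.savez("pics/"+f+".npz",**{k:v for k,v in d.items() if k!="hand_eye"})
    cv2.imwrite("pics/"+f+".png",cv2.cvtColor(d["color"],cv2.COLOR_RGB2BGR)); return d
def load(f): return dict(np.load("pics/"+f+".npz",allow_pickle=True))
def cloud(d):
    v,u=np.mgrid[0:384,0:512];z=d["depth"]
    p=np.stack([(u-d["cx"])/d["fx"]*z,-(v-d["cy"])/d["fy"]*z,-z],-1)
    return p@d["T"][:3,:3].T+d["T"][:3,3]
def tool(p):  # world point -> tool axes of now
    s=robot.sense();return R.from_quat(s["ee_rot"]).inv().apply(np.array(p)-s["ee_pos"])
E
python3 - <<'E'
from h import *
a=snap("top","top0");b=snap("scene","sc0")
print({k:v for k,v in a.items() if k not in("color","depth")}, {k:v for k,v in b.items() if k not in("color","depth")})
print(robot.sense())
cv2.imwrite("pics/top0b.png",cv2.resize(cv2.imread("pics/top0.png"),(800,600),interpolation=cv2.INTER_CUBIC))
cv2.imwrite("pics/sc0b.png",cv2.resize(cv2.imread("pics/sc0.png"),(800,600),interpolation=cv2.INTER_CUBIC))
E
```

```text
{'fx': 365.12343087250605, 'fy': 365.12343087250605, 'cx': 251.4970052276907, 'cy': 195.1623968427641, 'xyz': array([ 0.35237682, -0.01542855,  1.49092864]), 'orientation': array([ 0.03186714, -0.02479678, -0.70384399,  0.70920607]), 'T': array([[ 0.00797753,  0.99676045, -0.08003104,  0.35237682],
       [-0.99992126,  0.00717626, -0.0102946 , -0.01542855],
       [-0.00968692,  0.08010687,  0.99673921,  1.49092864],
       [ 0.        ,  0.        ,  0.        ,  1.        ]])} {'fx': 396.0751506596501, 'fy': 396.0751506596501, 'cx': 248.50633521109975, 'cy': 186.55357565277862, 'xyz': array([ 1.23446116, -0.37729074,  0.91923395]), 'orientation': array([0.31767143, 0.20435208, 0.48197963, 0.79058253]), 'T': array([[ 0.45187173, -0.63225571,  0.62933668,  1.23446116],
       [ 0.89192298,  0.33356101, -0.30530388, -0.37729074],
       [-0.01689206,  0.69927804,  0.71465018,  0.91923395],
       [ 0.        ,  0.        ,  0.        ,  1.        ]])}
{'time_s': 0.1, 'joint_positions': array([ 9.50494369e-01,  5.28345541e-01,  1.43380610e+00, -1.54998306e-05,
        1.18140402e+00, -1.78468450e-01]), 'dq': array([-0.00124834, -0.00130445, -0.00304525, -0.00179284,  0.00074927,
       -0.00231276]), 'tau': array([-3.86081701e-04, -4.43304563e+01, -1.78586125e+01, -2.35029765e-04,
        3.86958549e-03,  3.79532523e-06]), 'ee_pos': array([0.26681772, 0.56445364, 0.23043832]), 'ee_rot': array([ 2.19121206e-01,  9.75697153e-01, -9.07046636e-04, -3.75056930e-04]), 'contact_force': array([-0.41077923, -0.3219363 ,  0.39682234]), 'wrist_torque': array([-0.02029501, -0.06010103, -0.02807561]), 'finger_force': 0.0, 'opening': 0.9956101242441394}
```

View pics/top0b.png

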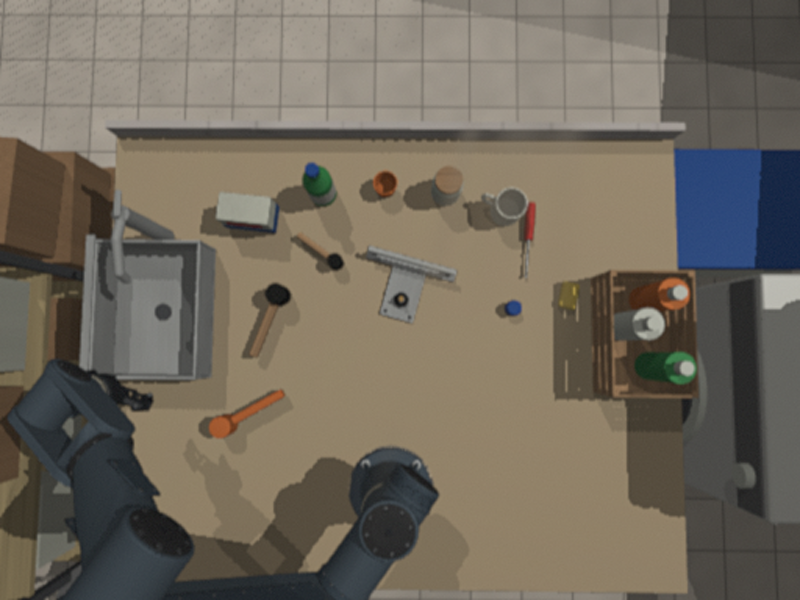

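View pics/sc0b.png

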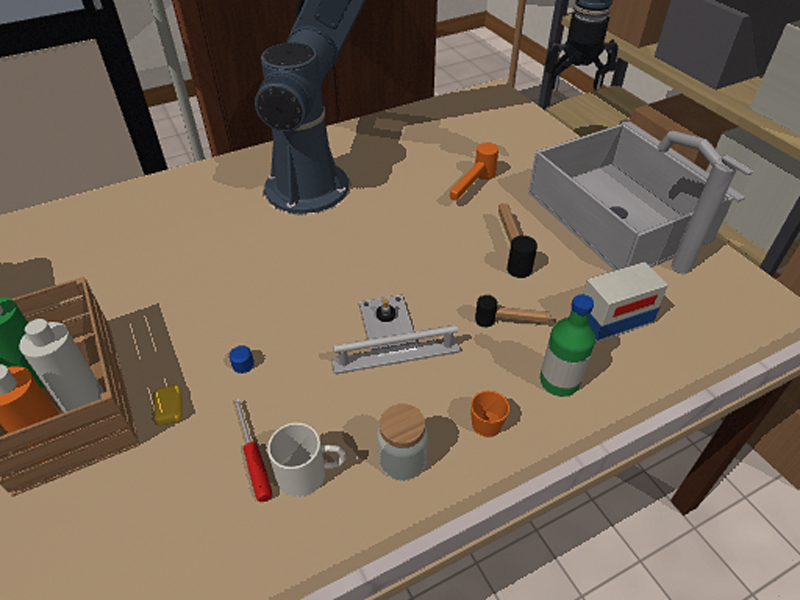

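The top view (800 px wide) shows three mallets: large black head (277,295), small black head (335,262) and orange (220,427). The larger black one at (277,295) fits, since it is not orange and is the larger in its colour. The blue cap is at (513,308) and the stud at (401,299). I'll measure these and check a crop.

```bash
python3 - <<'E'
from h import *
d=load("top0");P=cloud(d)
def blob(n,u,v,w,lo,hi,P=P):
    u,v=int(u*.64),int(v*.64);q=P[v-w:v+w,u-w:u+w].reshape(-1,3);q=q[(q[:,2]>lo)&(q[:,2]<hi)]
    print(n,len(q),"med",q.mean(0).round(4),"mid",((q.min(0)+q.max(0))/2).round(4),"ext",np.ptp(q,0).round(3)); return q
blob("head",277,295,15,.06,.1)
q=blob("handle",262,330,22,.03,.059)
c=q.mean(0);w,v=np.linalg.eigh(np.cov((q-c)[:,:2].T));print("dir",v[:,1])
blob("cap",513,308,12,.025,.06)
blob("pin",401,299,5,.036,.07)
q=blob("bar",411,263,35,.045,.075)
c=q.mean(0);w,v=np.linalg.eigh(np.cov((q-c)[:,:2].T));print("dir",v[:,1])
blob("orangehead",220,427,15,.03,.2);blob("smallhead",335,262,8,.03,.2)
q=P.reshape(-1,3);t=P[200:215,200:240].reshape(-1,3);print("table z",np.median(t[:,2]))
b=load("sc0");Pb=cloud(b)
blob("sc cap",241,359,14,.031,.06,Pb);blob("sc head",521,257,22,.07,.1,Pb);blob("sc pin",386,308,10,.046,.07,Pb)
i=cv2.imread("pics/top0.png")[120:235,140:345];j=cv2.imread("pics/sc0.png")[170:245,215:350]
cv2.imwrite("pics/crop1.png",np.vstack([cv2.resize(i,(600,337),interpolation=2),cv2.resize(j,(600,263),interpolation=2)]))
E
```

```text
head 152 med [0.4931 0.2939 0.0735] mid [0.4942 0.294  0.0718] ext [0.052 0.05  0.021]
handle 238 med [0.406  0.3256 0.0471] mid [0.4136 0.3148 0.0436] ext [0.156 0.091 0.026]
dir [-0.91784772  0.39693268]
cap 80 med [ 0.4646 -0.3081  0.0324] mid [ 0.4648 -0.3081  0.0338] ext [0.04  0.039 0.016]
pin 7 med [ 0.4849 -0.0194  0.0484] mid [ 0.485  -0.0183  0.0477] ext [0.009 0.008 0.007]
bar 205 med [ 0.5779 -0.0443  0.0552] mid [ 0.5486 -0.0474  0.0554] ext [0.136 0.219 0.018]
dir [0.25945691 0.96575469]
orangehead 233 med [0.1664 0.4148 0.0658] mid [0.1675 0.4125 0.0567] ext [0.063 0.073 0.052]
smallhead 100 med [0.5843 0.1551 0.0479] mid [0.588  0.1584 0.0453] ext [0.052 0.053 0.031]
table z -0.002201731445705124
sc cap 113 med [ 0.4693 -0.3116  0.0345] mid [ 0.4686 -0.3111  0.0349] ext [0.041 0.038 0.008]
sc head 156 med [0.4987 0.2902 0.075 ] mid [0.4964 0.2919 0.0751] ext [0.055 0.052 0.01 ]
sc pin 11 med [ 0.4881 -0.022   0.0489] mid [ 0.4871 -0.0218  0.049 ] ext [0.011 0.009 0.005]
```

View pics/crop1.png

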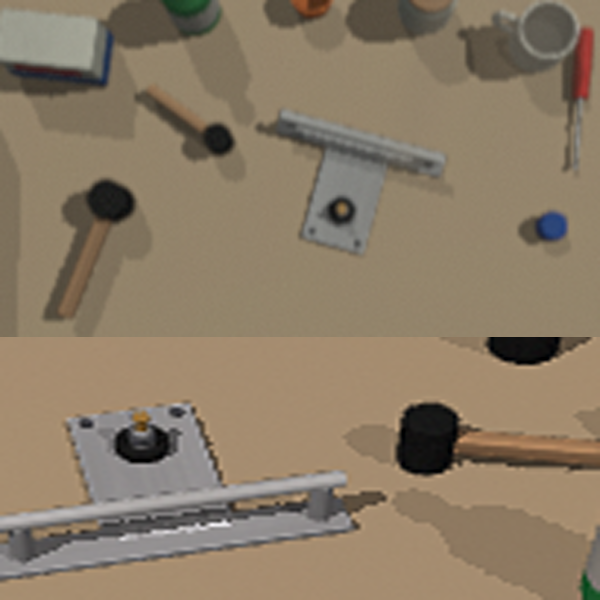

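The crop confirms it: the big black head at crop (110,200) is clearly larger than the small one at (218,138). Next I'll look at the stud from the wrist camera.

```bash
cat >> h.py <<'E'
def goal(p,ydir=None):
    s=robot.sense();M=R.from_quat(s["ee_rot"]);rv=np.zeros(3)
    if ydir is not None:
        z=np.array([0,0,-1.]);y=np.array([ydir[0],ydir[1],0.]);y/=np.linalg.norm(y)
        rs=[(M.inv()*R.from_matrix(np.stack([np.cross(q,z),q,z],1))).as_rotvec() for q in (y,-y)]
        rv=min(rs,key=np.linalg.norm);print("alt rz",[r.round(3) for r in rs],"j6",s["joint_positions"][5].round(3))
    print("shift",tool(p).round(4),"rot",rv.round(4))
E
python3 - <<'E'
from h import *
goal([.43,-.01,.30],(0.397,.918))
E
```

```text
alt rz [array([-0.002, -0.   , -0.034]), array([-1.000e-03,  3.000e-03,  3.108e+00])] j6 -0.178
shift [-0.3931 -0.4496 -0.0688] rot [-0.0019 -0.0004 -0.0337]
```

Emit:
step_hand(motion=[{"dx": -0.039, "dy": -0.045, "dz": -0.007, "drz": -0.034, "aperture": 1}, {"dx": -0.079, "dy": -0.09, "dz": -0.014, "drz": -0.034, "aperture": 1}, {"dx": -0.118, "dy": -0.135, "dz": -0.021, "drz": -0.034, "aperture": 1}, {"dx": -0.157, "dy": -0.18, "dz": -0.028, "drz": -0.034, "aperture": 1}, {"dx": -0.197, "dy": -0.225, "dz": -0.035, "drz": -0.034, "aperture": 1}, {"dx": -0.236, "dy": -0.27, "dz": -0.042, "drz": -0.034, "aperture": 1}, {"dx": -0.275, "dy": -0.315, "dz": -0.049, "drz": -0.034, "aperture": 1}, {"dx": -0.315, "dy": -0.36, "dz": -0.056, "drz": -0.034, "aperture": 1}, {"dx": -0.354, "dy": -0.405, "dz": -0.063, "drz": -0.034, "aperture": 1}, {"dx": -0.393, "dy": -0.45, "dz": -0.07, "drz": -0.034, "aperture": 1}, {"dx": -0.393, "dy": -0.45, "dz": -0.07, "drz": -0.034, "aperture": 1}, {"dx": -0.393, "dy": -0.45, "dz": -0.07, "drz": -0.034, "aperture": 1}, {"dx": -0.393, "dy": -0.45, "dz": -0.07, "drz": -0.034, "aperture": 1}, {"dx": -0.393, "dy": -0.45, "dz": -0.07, "drz": -0.034, "aperture": 1}])

```text
time_s: 1.85
ee_pos: [0.4295, -0.0084, 0.3011]
ee_rot: [0.201, 0.98, 0.0, -0.0]
contact_force: [-0.4, 0.7, 0.3]
opening: 0.998
finger_force: 0.0
```

```bash
python3 - <<'E'
from h import *
d=snap("wrist","w1");P=cloud(d)
print(d["fx"],d["cx"],d["cy"],[k for k in d])
m=(P[...,2]>.043)&(P[...,2]<.062)&(np.hypot(P[...,0]-.486,P[...,1]+.02)<.015)
print(m.sum(),P[m].mean(0),np.ptp(P[m],0)); v,u=np.where(m);print(u.mean(),v.mean())
cv2.imwrite("pics/w1b.png",cv2.resize(cv2.imread("pics/w1.png"),(800,600),interpolation=2))
E
```

```text
296.769156120375 245.43072143471773 190.5517085730926 ['color', 'depth', 'fx', 'fy', 'cx', 'cy', 'hand_eye', 'T']
57 [ 0.48430514 -0.02184317  0.0495773 ] [0.01131722 0.01133183 0.00621969]
251.82456140350877 198.56140350877192
```

View pics/w1b.png

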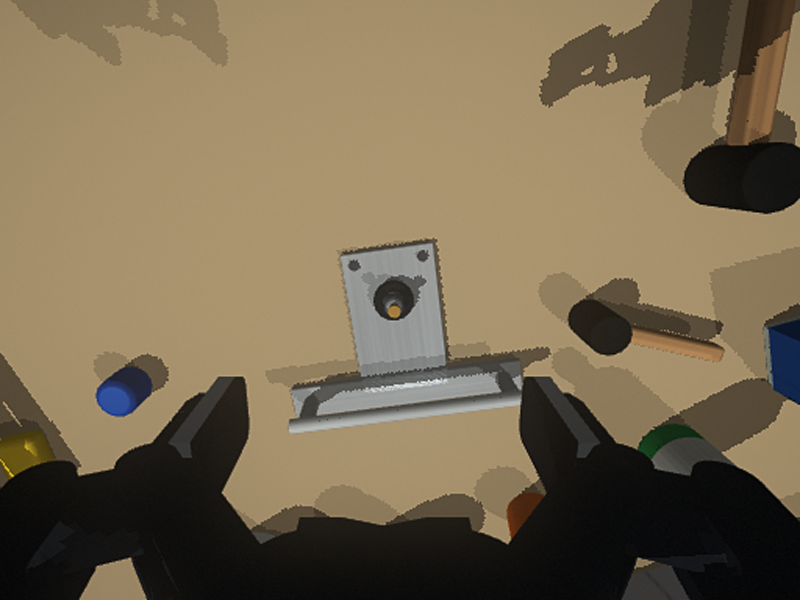

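Wrist view: the pin is at (394,310), on a plate whose bar lies on the far side. The cap is at (125,392) and the mallet is at upper right. Next, hover over the handle and refine.

```bash
python3 - <<'E'
from h import *
goal([.40,.325,.25],(0.36,.93))
E
```

```text
alt rz [array([ 0.   , -0.   , -0.036]), array([-1.000e-03, -0.000e+00,  3.106e+00])] j6 -1.447
shift [0.1588 0.2949 0.0513] rot [ 0.     -0.0004 -0.036 ]
```

Emit:
step_hand(motion=[{"dx": 0.026, "dy": 0.049, "dz": 0.009, "drz": -0.036, "aperture": 1}, {"dx": 0.053, "dy": 0.098, "dz": 0.017, "drz": -0.036, "aperture": 1}, {"dx": 0.079, "dy": 0.147, "dz": 0.026, "drz": -0.036, "aperture": 1}, {"dx": 0.106, "dy": 0.197, "dz": 0.034, "drz": -0.036, "aperture": 1}, {"dx": 0.132, "dy": 0.246, "dz": 0.043, "drz": -0.036, "aperture": 1}, {"dx": 0.159, "dy": 0.295, "dz": 0.051, "drz": -0.036, "aperture": 1}, {"dx": 0.159, "dy": 0.295, "dz": 0.051, "drz": -0.036, "aperture": 1}, {"dx": 0.159, "dy": 0.295, "dz": 0.051, "drz": -0.036, "aperture": 1}, {"dx": 0.159, "dy": 0.295, "dz": 0.051, "drz": -0.036, "aperture": 1}])

```text
time_s: 3.02
ee_pos: [0.4011, 0.3231, 0.2505]
ee_rot: [0.185, 0.983, -0.0, 0.0]
contact_force: [0.6, 0.0, 0.2]
opening: 1.001
finger_force: 0.0
```

```bash
python3 - <<'E'
from h import *
d=snap("wrist","w2");P=cloud(d)
q=P.reshape(-1,3)
h=q[(q[:,2]>.066)&(q[:,2]<.085)&(np.hypot(q[:,0]-.496,q[:,1]-.293)<.05)]
hc=(h.max(0)+h.min(0))/2;print("head",len(h),h.mean(0),hc,np.ptp(h,0))
g=q[(q[:,2]>.040)&(q[:,2]<.058)&(np.hypot(q[:,0]-.496,q[:,1]-.293)>.045)&(np.hypot(q[:,0]-.41,q[:,1]-.322)<.10)]
c=g.mean(0);w,v=np.linalg.eigh(np.cov((g-c)[:,:2].T));print("handle",len(g),c,v[:,1],np.ptp((g-c)[:,:2]@v,axis=0))
E
```

```text
head 1499 [0.49108035 0.29480205 0.0755409 ] [0.49321536 0.29402882 0.07229713] [0.05258446 0.05287746 0.01242215]
handle 1965 [0.39174068 0.33206961 0.0507153 ] [-0.93561795  0.35301425] [0.02097804 0.12713003]
```

```bash
python3 - <<'E'
from h import *
goal([.4365,.315,.020],(0.353,.9356))
E
```

```text
alt rz [array([-0.   ,  0.   , -0.013]), array([0.   , 0.   , 3.129])] j6 -0.737
shift [-0.0356  0.0054  0.2306] rot [-0.      0.0002 -0.0127]
```

Emit:
step_hand(motion=[{"dx": -0.036, "dy": 0.0055, "dz": 0.05, "drz": -0.013, "aperture": 1}, {"dx": -0.036, "dy": 0.0055, "dz": 0.1, "drz": -0.013, "aperture": 1}, {"dx": -0.036, "dy": 0.0055, "dz": 0.15, "drz": -0.013, "aperture": 1}, {"dx": -0.036, "dy": 0.0055, "dz": 0.19, "drz": -0.013, "aperture": 1}, {"dx": -0.036, "dy": 0.0055, "dz": 0.215, "drz": -0.013, "aperture": 1}, {"dx": -0.036, "dy": 0.0055, "dz": 0.23, "drz": -0.013, "aperture": 1}, {"dx": -0.036, "dy": 0.0055, "dz": 0.23, "drz": -0.013, "aperture": 1}, {"dx": -0.036, "dy": 0.0055, "dz": 0.23, "drz": -0.013, "aperture": 0}, {"dx": -0.036, "dy": 0.0055, "dz": 0.23, "drz": -0.013, "aperture": 0}, {"dx": -0.036, "dy": 0.0055, "dz": 0.23, "drz": -0.013, "aperture": 0}, {"dx": -0.036, "dy": 0.0055, "dz": 0.23, "drz": -0.013, "aperture": 0}, {"dx": -0.036, "dy": 0.0055, "dz": 0.23, "drz": -0.013, "aperture": 0}, {"dx": -0.036, "dy": 0.0055, "dz": 0.23, "drz": -0.013, "aperture": 0}, {"dx": -0.036, "dy": 0.0055, "dz": 0.23, "drz": -0.013, "aperture": 0}, {"dx": -0.036, "dy": 0.0055, "dz": 0.23, "drz": -0.013, "aperture": 0}])

```text
time_s: 4.95
ee_pos: [0.4366, 0.3161, 0.021]
ee_rot: [0.178, 0.984, 0.0, 0.0]
contact_force: [-1.8, -1.1, 6.3]
opening: 0.246
finger_force: 61.6
```

Emit:
step_hand(motion=[{"dz": -0.02, "aperture": 0}, {"dz": -0.05, "aperture": 0}, {"dz": -0.09, "aperture": 0}, {"dz": -0.1, "aperture": 0}, {"dz": -0.1, "aperture": 0}, {"dz": -0.1, "aperture": 0}])

```text
time_s: 5.7
ee_pos: [0.4354, 0.3155, 0.1187]
ee_rot: [0.178, 0.984, -0.001, -0.001]
contact_force: [-0.0, 0.4, -3.7]
opening: 0.247
finger_force: 60.5
```

```bash
python3 - <<'E'
from h import *
goal([.428,.0015,.12],(0.353,.9356));print(robot.sense()["wrist_torque"])
E
```

```text
alt rz [array([-0.002, -0.003,  0.002]), array([ 0.004, -0.004, -3.14 ])] j6 -0.793
shift [-0.1034 -0.2966 -0.0008] rot [-0.0024 -0.0026  0.0019]
[0.03209086 0.15788803 0.02171552]
```

Emit:
step_hand(motion=[{"dx": -0.015, "dy": -0.042, "aperture": 0}, {"dx": -0.03, "dy": -0.085, "aperture": 0}, {"dx": -0.045, "dy": -0.128, "aperture": 0}, {"dx": -0.06, "dy": -0.17, "aperture": 0}, {"dx": -0.075, "dy": -0.213, "aperture": 0}, {"dx": -0.09, "dy": -0.256, "aperture": 0}, {"dx": -0.1, "dy": -0.285, "aperture": 0}, {"dx": -0.104, "dy": -0.297, "aperture": 0}, {"dx": -0.104, "dy": -0.297, "aperture": 0}, {"dx": -0.104, "dy": -0.297, "aperture": 0}, {"dx": -0.104, "dy": -0.297, "aperture": 0}])

```text
time_s: 7.08
ee_pos: [0.4295, 0.0025, 0.1202]
ee_rot: [0.178, 0.984, 0.0, -0.0]
contact_force: [0.4, -0.2, -4.2]
opening: 0.25
finger_force: 60.7
```

```bash
python3 - <<'E'
from h import *
d=snap("scene","s3");P=cloud(d)
i=cv2.imread("pics/s3.png")[130:250,170:330];cv2.imwrite("pics/s3b.png",cv2.resize(i,(800,600),interpolation=2))
q=P.reshape(-1,3);m=(q[:,2]>.15)&(q[:,2]<.185)&(np.hypot(q[:,0]-.486,q[:,1]+.02)<.04);h=q[m];print(len(h),h.mean(0),(h.max(0)+h.min(0))/2,np.ptp(h,0))
E
```

```text
296 [ 0.49642499 -0.02310028  0.16954778] [ 0.4903884  -0.02099522  0.16389679] [0.05275894 0.05178965 0.02684844]
```

View pics/s3b.png

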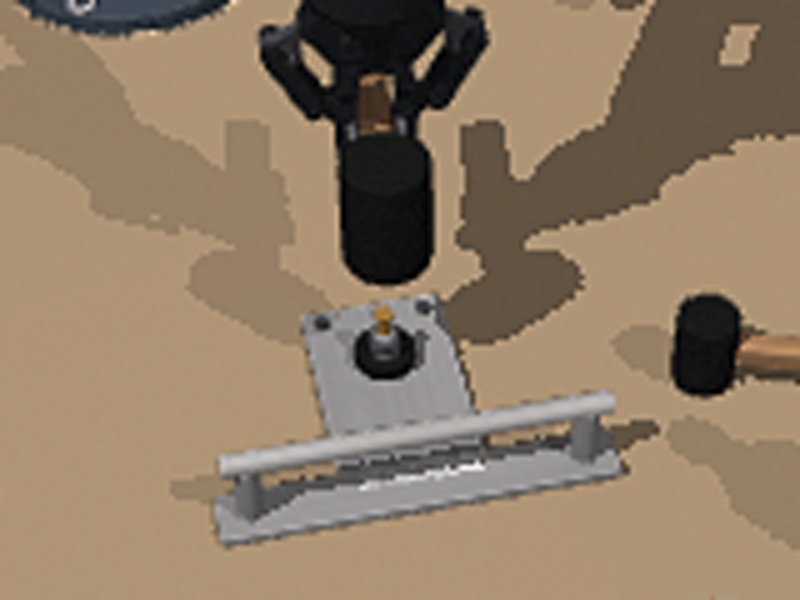

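The mallet head at crop (388,210) hangs in line above the pin at (383,318), so I can press slowly.

Emit:
step_hand(motion=[{"dx": 0.001, "dz": 0.02, "aperture": 0}, {"dx": 0.001, "dz": 0.038, "aperture": 0}, {"dx": 0.001, "dz": 0.042, "aperture": 0}, {"dx": 0.001, "dz": 0.045, "aperture": 0}, {"dx": 0.001, "dz": 0.048, "aperture": 0}, {"dx": 0.001, "dz": 0.05, "aperture": 0}, {"dx": 0.001, "dz": 0.052, "aperture": 0}, {"dx": 0.001, "dz": 0.053, "aperture": 0}, {"dx": 0.001, "dz": 0.053, "aperture": 0}])

```text
time_s: 8.25
ee_pos: [0.4289, 0.0018, 0.068]
ee_rot: [0.178, 0.984, -0.0, 0.001]
contact_force: [-1.6, 1.2, 4.5]
opening: 0.251
finger_force: 61.8
```

Emit:
step_hand(motion=[{"dz": 0.002, "aperture": 0}, {"dz": 0.004, "aperture": 0}, {"dz": 0.006, "aperture": 0}, {"dz": 0.008, "aperture": 0}, {"dz": 0.008, "aperture": 0}, {"dz": 0.008, "aperture": 0}])

```text
time_s: 9.0
ee_pos: [0.4289, 0.0018, 0.0597]
ee_rot: [0.178, 0.984, -0.0, 0.0]
contact_force: [-1.4, 0.3, 5.5]
opening: 0.25
finger_force: 61.8
```

Emit:
step_hand(motion=[{"dz": 0.001, "aperture": 0}, {"dz": 0.002, "aperture": 0}, {"dz": 0.002, "aperture": 0}, {"dz": 0.002, "aperture": 0}])

```text
time_s: 9.5
ee_pos: [0.4288, 0.0019, 0.0582]
ee_rot: [0.178, 0.984, -0.0, 0.001]
contact_force: [-3.8, 2.0, 12.1]
opening: 0.24
finger_force: 63.0
```

Emit:
step_hand(motion=[{"dz": 0.001, "aperture": 0}, {"dz": 0.002, "aperture": 0}, {"dz": 0.002, "aperture": 0}, {"dz": 0.002, "aperture": 0}])

```text
time_s: 10.0
ee_pos: [0.4277, 0.002, 0.0562]
ee_rot: [0.179, 0.984, -0.0, -0.0]
contact_force: [-5.0, 0.6, 13.1]
opening: 0.252
finger_force: 63.1
```

Emit:
step_hand(motion=[{"dz": -0.01, "aperture": 0}, {"dz": -0.04, "aperture": 0}, {"dz": -0.07, "aperture": 0}, {"dz": -0.08, "aperture": 0}, {"dz": -0.08, "aperture": 0}])

```text
time_s: 10.62
ee_pos: [0.429, 0.0017, 0.1355]
ee_rot: [0.178, 0.984, -0.0, 0.001]
contact_force: [1.3, -0.3, -2.9]
opening: 0.252
finger_force: 60.8
```

```bash
python3 - <<'E'
from h import *
d=snap("scene","s4");P=cloud(d)
for n in("sc0","s4"):
    P=cloud(load(n));q=P.reshape(-1,3);c=load(n)["color"].reshape(-1,3).astype(int)
    m=(np.hypot(q[:,0]-.4876,q[:,1]+.022)<.0075)&(q[:,2]>.03)&(q[:,2]<.06);print(n,np.sort(q[m][:,2]).round(4)[::-1][:14])
i=cv2.imread("pics/s4.png")[110:230,170:330];cv2.imwrite("pics/s4b.png",cv2.resize(i,(800,600),interpolation=2))
E
```

```text
sc0 [0.0515 0.0505 0.0503 0.0497 0.0495 0.0491 0.0491 0.0487 0.047  0.0465
 0.0465 0.0385 0.0381 0.0367]
s4 [0.0385 0.0375 0.0371 0.0369 0.0365 0.0356 0.0349 0.0346 0.0344 0.0329
 0.0322 0.032  0.0308 0.0306]
```

View pics/s4b.png

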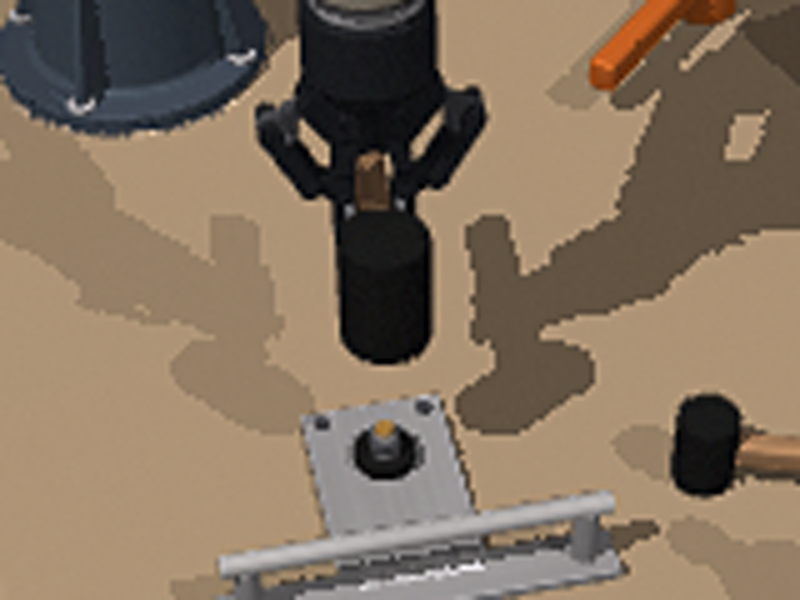

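The pin head at crop (383,430) sits flush on the stud. Its top is at about 38 mm, and the net force of 16 N exceeded the friction, so it is on the hard stop. I'll return the mallet to its original spot.

Emit:
step_hand(motion=[{"dx": 0.015, "dy": 0.042, "aperture": 0}, {"dx": 0.03, "dy": 0.085, "aperture": 0}, {"dx": 0.045, "dy": 0.128, "aperture": 0}, {"dx": 0.06, "dy": 0.17, "aperture": 0}, {"dx": 0.075, "dy": 0.213, "aperture": 0}, {"dx": 0.09, "dy": 0.256, "aperture": 0}, {"dx": 0.1, "dy": 0.285, "aperture": 0}, {"dx": 0.104, "dy": 0.297, "dz": 0.01, "aperture": 0}, {"dx": 0.104, "dy": 0.297, "dz": 0.04, "aperture": 0}, {"dx": 0.104, "dy": 0.297, "dz": 0.07, "aperture": 0}, {"dx": 0.104, "dy": 0.297, "dz": 0.09, "aperture": 0}, {"dx": 0.104, "dy": 0.297, "dz": 0.1, "aperture": 0}, {"dx": 0.104, "dy": 0.297, "dz": 0.106, "aperture": 0}, {"dx": 0.104, "dy": 0.297, "dz": 0.11, "aperture": 0}, {"dx": 0.104, "dy": 0.297, "dz": 0.11, "aperture": 0}, {"dx": 0.104, "dy": 0.297, "dz": 0.11, "aperture": 0}])

```text
time_s: 12.68
ee_pos: [0.4361, 0.3166, 0.0259]
ee_rot: [0.178, 0.984, 0.0, 0.001]
contact_force: [-0.5, 0.5, -3.7]
opening: 0.248
finger_force: 60.8
```

Emit:
step_hand(motion=[{"dz": 0.002, "aperture": 0}, {"dz": 0.004, "aperture": 0}, {"dz": 0.005, "aperture": 0}, {"dz": 0.005, "aperture": 0}])

```text
time_s: 13.18
ee_pos: [0.4356, 0.3164, 0.0202]
ee_rot: [0.178, 0.984, -0.0, -0.0]
contact_force: [-0.4, -0.3, -3.6]
opening: 0.246
finger_force: 60.8
```

Emit:
step_hand(motion=[{"aperture": 1}, {"aperture": 1}, {"aperture": 1}, {"aperture": 1}, {"aperture": 1}, {"aperture": 1}, {"dz": -0.03, "aperture": 1}, {"dz": -0.08, "aperture": 1}, {"dz": -0.13, "aperture": 1}, {"dz": -0.18, "aperture": 1}, {"dz": -0.18, "aperture": 1}])

```text
time_s: 14.55
ee_pos: [0.4382, 0.3177, 0.2045]
ee_rot: [0.178, 0.984, 0.003, 0.004]
contact_force: [0.1, -0.6, 0.7]
opening: 1.0
finger_force: 0.0
```

```bash
python3 - <<'E'
from h import *
goal([.40,-.27,.2],(0.353,.9356))
d=snap("scene","s5");q=cloud(d).reshape(-1,3);h=q[(q[:,2]>.066)&(q[:,2]<.09)&(np.hypot(q[:,0]-.496,q[:,1]-.293)<.05)];print("head top",h.mean(0),np.ptp(h,0))
E
```

```text
alt rz [array([0.007, 0.007, 0.002]), array([-0.011,  0.011, -3.139])] j6 -0.791
shift [-0.1705 -0.5637  0.0018] rot [0.007  0.007  0.0022]
head top [0.49979831 0.29050672 0.07453634] [0.05226814 0.05454685 0.01330433]
```

Emit:
step_hand(motion=[{"dx": -0.017, "dy": -0.056, "aperture": 1}, {"dx": -0.034, "dy": -0.113, "aperture": 1}, {"dx": -0.051, "dy": -0.169, "aperture": 1}, {"dx": -0.068, "dy": -0.226, "aperture": 1}, {"dx": -0.085, "dy": -0.282, "aperture": 1}, {"dx": -0.102, "dy": -0.338, "aperture": 1}, {"dx": -0.119, "dy": -0.395, "aperture": 1}, {"dx": -0.136, "dy": -0.451, "aperture": 1}, {"dx": -0.153, "dy": -0.508, "aperture": 1}, {"dx": -0.17, "dy": -0.564, "aperture": 1}, {"dx": -0.17, "dy": -0.564, "aperture": 1}, {"dx": -0.17, "dy": -0.564, "aperture": 1}, {"dx": -0.17, "dy": -0.564, "aperture": 1}])

```text
time_s: 16.23
ee_pos: [0.3962, -0.2693, 0.1995]
ee_rot: [0.178, 0.984, 0.001, -0.001]
contact_force: [-0.6, 0.3, -0.3]
opening: 1.0
finger_force: 0.0
```

```bash
python3 - <<'E'
from h import *
d=snap("wrist","w6");P=cloud(d);c=d["color"].astype(int)
m=(np.hypot(P[...,0]-.467,P[...,1]+.31)<.04)&(P[...,2]>.031)&(P[...,2]<.045)&(c[...,2]>c[...,0]+30)
q=P[m];print(len(q),q.mean(0),(q.max(0)+q.min(0))/2,np.ptp(q,0))
p=np.array([.4665,-.310,.006]);goal(p,(0.353,.9356));goal((*((q.max(0)+q.min(0))/2)[:2],.006),(0.353,.9356))
E
```

```text
839 [ 0.46369197 -0.31120028  0.03552557] [ 0.46479122 -0.3119858   0.03475143] [0.03827404 0.03921509 0.00742771]
alt rz [array([ 0.001, -0.002,  0.004]), array([ 3.000e-03,  2.000e-03, -3.138e+00])] j6 -2.045
shift [-0.0801 -0.0138  0.1936] rot [ 0.0011 -0.0019  0.0039]
alt rz [array([ 0.001, -0.002,  0.004]), array([ 3.000e-03,  2.000e-03, -3.138e+00])] j6 -2.045
shift [-0.0792 -0.0162  0.1936] rot [ 0.0011 -0.0019  0.0039]
```

Emit:
step_hand(motion=[{"dx": -0.08, "dy": -0.0145, "dz": 0.05, "aperture": 1}, {"dx": -0.08, "dy": -0.0145, "dz": 0.1, "aperture": 1}, {"dx": -0.08, "dy": -0.0145, "dz": 0.14, "aperture": 1}, {"dx": -0.08, "dy": -0.0145, "dz": 0.17, "aperture": 1}, {"dx": -0.08, "dy": -0.0145, "dz": 0.187, "aperture": 1}, {"dx": -0.08, "dy": -0.0145, "dz": 0.1925, "aperture": 1}, {"dx": -0.08, "dy": -0.0145, "dz": 0.1925, "aperture": 1}, {"dx": -0.08, "dy": -0.0145, "dz": 0.1925, "aperture": 0}, {"dx": -0.08, "dy": -0.0145, "dz": 0.1925, "aperture": 0}, {"dx": -0.08, "dy": -0.0145, "dz": 0.1925, "aperture": 0}, {"dx": -0.08, "dy": -0.0145, "dz": 0.1925, "aperture": 0}, {"dx": -0.08, "dy": -0.0145, "dz": 0.1925, "aperture": 0}, {"dx": -0.08, "dy": -0.0145, "dz": 0.1925, "aperture": 0}, {"dx": -0.08, "dy": -0.0145, "dz": 0.1925, "aperture": 0}])

```text
time_s: 18.02
ee_pos: [0.4671, -0.3135, 0.0089]
ee_rot: [0.179, 0.984, -0.0, 0.001]
contact_force: [-0.8, 1.2, 5.7]
opening: 0.46
finger_force: 60.0
```

```bash
python3 - <<'E'
from h import *
p=robot.sense()["ee_pos"];print(p);goal(p+[.0195,.2895,.08])
E
```

```text
[ 0.4670524  -0.31351584  0.0089175 ]
shift [ 0.0833  0.2778 -0.0803] rot [0. 0. 0.]
```

Emit:
step_hand(motion=[{"dz": -0.03, "aperture": 0}, {"dz": -0.08, "aperture": 0}, {"dx": 0.018, "dy": 0.06, "dz": -0.08, "aperture": 0}, {"dx": 0.036, "dy": 0.12, "dz": -0.08, "aperture": 0}, {"dx": 0.054, "dy": 0.18, "dz": -0.08, "aperture": 0}, {"dx": 0.072, "dy": 0.24, "dz": -0.08, "aperture": 0}, {"dx": 0.083, "dy": 0.278, "dz": -0.08, "aperture": 0}, {"dx": 0.083, "dy": 0.278, "dz": -0.08, "aperture": 0}, {"dx": 0.083, "dy": 0.278, "dz": -0.08, "aperture": 0}, {"dx": 0.083, "dy": 0.278, "dz": -0.08, "aperture": 0}])

```text
time_s: 19.27
ee_pos: [0.4869, -0.0249, 0.0879]
ee_rot: [0.179, 0.984, -0.0, 0.0]
contact_force: [-0.1, 0.4, -0.8]
opening: 0.458
finger_force: 60.5
```

```bash
python3 - <<'E'
from h import *
for n in("scene","top"):
    d=snap(n,"c7"+n);P=cloud(d);c=d["color"].astype(int)
    m=(np.hypot(P[...,0]-.487,P[...,1]+.021)<.05)&(P[...,2]>.06)&(P[...,2]<.14)&(c[...,2]>c[...,0]+30)
    q=P[m];print(n,len(q));
    if len(q): print(q.mean(0),(q.max(0)+q.min(0))/2,np.ptp(q,0),q.max(0),q.min(0))
p=cv2.imread("pics/c7scene.png")[110:230,170:330];cv2.imwrite("pics/c7b.png",cv2.resize(p,(800,600),interpolation=2))
E
```

```text
scene 187
[ 0.49588754 -0.02815567  0.10442982] [ 0.49009457 -0.02629035  0.09796045] [0.03820179 0.03596978 0.03927144] [ 0.50919546 -0.00830546  0.11759617] [ 0.47099367 -0.04427524  0.07832473]
top 0
```

View pics/c7b.png

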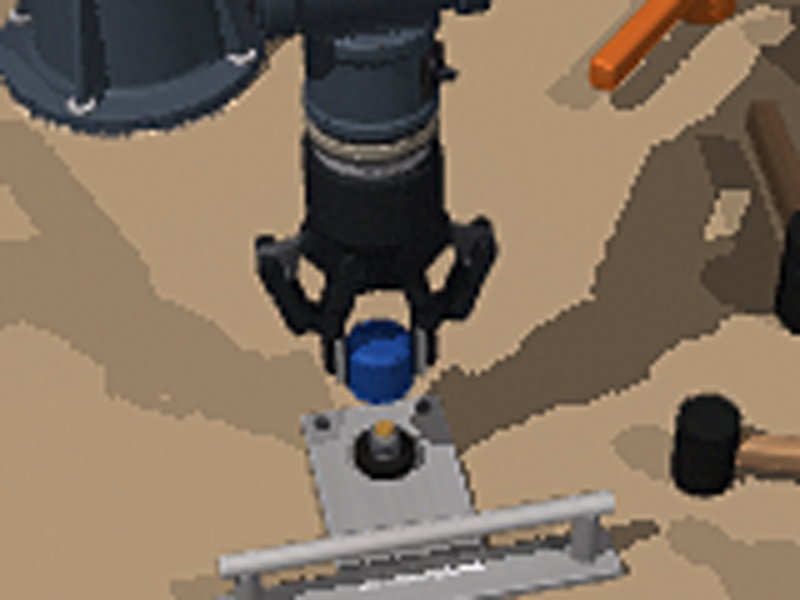

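```bash
python3 - <<'E'
from h import *
from scipy.optimize import least_squares
def fit(f,c0,blue=True):
    d=load(f);P=cloud(d);c=d["color"].astype(int)
    m=(np.hypot(P[...,0]-c0[0],P[...,1]-c0[1])<.04)&(c[...,2]>c[...,0]+30)&(P[...,2]>.01)
    q=P[m];zt=np.percentile(q[:,2],97)
    t=q[q[:,2]>zt-.004]; s=q[q[:,2]<zt-.008]
    r=least_squares(lambda a:np.hypot(s[:,0]-a[0],s[:,1]-a[1])-.0205,c0,loss="soft_l1",f_scale=.001).x
    print(f,len(t),"top",zt,t.mean(0),(t.max(0)+t.min(0))/2,np.ptp(t,0),"side fit",len(s),r)
fit("sc0",(.4686,-.311)); fit("c7scene",(.49,-.025))
d=load("s4");P=cloud(d);q=P.reshape(-1,3);c=d["color"].reshape(-1,3).astype(int)
m=(np.hypot(q[:,0]-.4876,q[:,1]+.022)<.02)&(q[:,2]>.03)&(c[:,0]>c[:,2]+40)
print("brass",m.sum(),q[m].mean(0),(q[m].max(0)+q[m].min(0))/2,np.ptp(q[m],0))
E
```

```text
sc0 84 top 0.03728944654699817 [ 0.46854287 -0.3120902   0.03529664] [ 0.46998915 -0.31139986  0.03605011] [0.03824734 0.03513104 0.00547946] side fit 62 [ 0.46606725 -0.3123038 ]
c7scene 72 top 0.11643519086646886 [ 0.48934679 -0.02583152  0.11435897] [ 0.48863294 -0.02680326  0.11502163] [0.03527854 0.03494396 0.00514909] side fit 89 [ 0.48560368 -0.02372617]
brass 11 [ 0.4865986  -0.02245832  0.03650743] [ 0.48551795 -0.02357357  0.03694935] [0.01067156 0.01089201 0.00505157]
```

The cap at crop (380,360) hangs upright over the stud (383,430), about 3 mm too far toward -y. I'll correct that and descend until just above the bumps.

Emit:
step_hand(motion=[{"dx": 0.001, "dy": 0.0027, "dz": 0.015, "aperture": 0}, {"dx": 0.001, "dy": 0.0027, "dz": 0.03, "aperture": 0}, {"dx": 0.001, "dy": 0.0027, "dz": 0.038, "aperture": 0}, {"dx": 0.001, "dy": 0.0027, "dz": 0.042, "aperture": 0}, {"dx": 0.001, "dy": 0.0027, "dz": 0.045, "aperture": 0}, {"dx": 0.001, "dy": 0.0027, "dz": 0.047, "aperture": 0}, {"dx": 0.001, "dy": 0.0027, "dz": 0.047, "aperture": 0}, {"dx": 0.001, "dy": 0.0027, "dz": 0.047, "aperture": 0}])

```text
time_s: 20.38
ee_pos: [0.4867, -0.0207, 0.0411]
ee_rot: [0.178, 0.984, -0.0, 0.0]
contact_force: [-0.6, -0.1, -0.1]
opening: 0.458
finger_force: 60.5
```

Emit:
step_hand(motion=[{"dz": 0.002, "aperture": 0}, {"dz": 0.004, "aperture": 0}, {"dz": 0.005, "aperture": 0}, {"dz": 0.005, "aperture": 0}])

```text
time_s: 20.88
ee_pos: [0.4872, -0.0221, 0.0369]
ee_rot: [0.178, 0.984, -0.001, 0.001]
contact_force: [-2.3, -7.0, 8.9]
opening: 0.458
finger_force: 61.6
```

Emit:
step_hand(motion=[{"dz": 0.002, "aperture": 0}, {"dz": 0.004, "aperture": 0}, {"dz": 0.006, "aperture": 0}, {"dz": 0.006, "aperture": 0}, {"dz": 0.006, "aperture": 0}])

```text
time_s: 21.5
ee_pos: [0.4868, -0.0221, 0.0291]
ee_rot: [0.178, 0.984, -0.001, 0.0]
contact_force: [-0.0, -6.8, -8.1]
opening: 0.455
finger_force: 61.8
```

Emit:
step_hand(motion=[{"dz": 0.002, "aperture": 0}, {"dz": 0.004, "aperture": 0}, {"dz": 0.005, "aperture": 0}, {"dz": 0.005, "aperture": 0}, {"dz": 0.005, "aperture": 0}])

```text
time_s: 22.12
ee_pos: [0.487, -0.0214, 0.0253]
ee_rot: [0.178, 0.984, -0.0, 0.001]
contact_force: [-0.4, -5.3, 4.1]
opening: 0.457
finger_force: 63.3
```

Emit:
step_hand(motion=[{"dy": -0.001, "dz": 0.002, "aperture": 0}, {"dy": -0.001, "dz": 0.003, "aperture": 0}, {"dy": -0.001, "dz": 0.004, "aperture": 0}, {"dy": -0.001, "dz": 0.004, "aperture": 0}, {"dy": -0.001, "dz": 0.004, "aperture": 0}])

```text
time_s: 22.75
ee_pos: [0.4871, -0.0215, 0.0224]
ee_rot: [0.178, 0.984, 0.0, 0.001]
contact_force: [-0.5, -1.3, 13.5]
opening: 0.458
finger_force: 64.5
```

Emit:
step_hand(motion=[{"dz": 0.001, "aperture": 0}, {"dz": 0.002, "aperture": 0}, {"dz": 0.002, "aperture": 0}, {"dz": 0.002, "aperture": 0}])

```text
time_s: 23.25
ee_pos: [0.4871, -0.0215, 0.0221]
ee_rot: [0.178, 0.984, -0.0, 0.002]
contact_force: [-3.4, -1.2, 29.6]
opening: 0.457
finger_force: 66.2
```

```bash
python3 - <<'E'
from h import *
d=snap("scene","f");P=cloud(d);c=d["color"].astype(int)
m=(np.hypot(P[...,0]-.487,P[...,1]+.022)<.04)&(c[...,2]>c[...,0]+30)&(P[...,2]>.01)
print("top z",np.percentile(P[m][:,2],[50,90,97]));s=robot.sense();print(s["ee_pos"],s["contact_force"])
i=cv2.imread("pics/f.png");cv2.imwrite("pics/fb.png",np.hstack([cv2.resize(i[130:250,170:330],(400,300),interpolation=2),cv2.resize(i,(400,300))]))
E
```

```text
top z [0.04437596 0.04923533 0.05038433]
[ 0.48715067 -0.02153131  0.02209511] [-3.04061418  0.13899478 29.65532579]
```

View pics/fb.png

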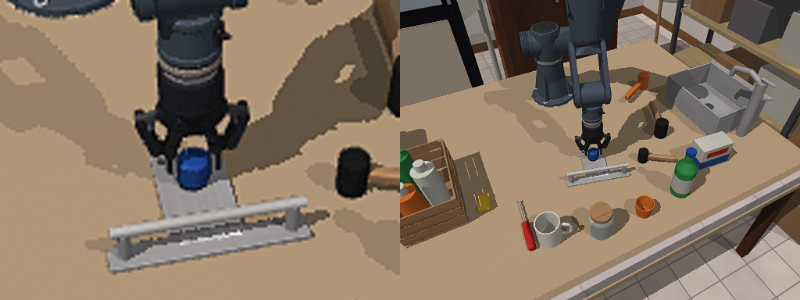

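The cap at (195,168) is on the stud with its top at about 49.5 mm, so the ring is fully down. The push is holding at 30 N, and the mallet stands clear at the right.

```bash
python3 -c "
from station import robot
print(robot.close_job())"
```

```text
the job is handed in; nothing more can be done
None
```

I drove the pin home and put the mallet back on the worktop, clear of the rail. The cap is clicked on and still held down at about 30 N, with the sealing ring fully down; I handed the job in at about 23 s and no verdict was returned.

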